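# Clamp a plaster model with the trigger clamp and keep it gripped

## Robot

A 6-joint arm with a two-finger parallel gripper is mounted at the origin on the work surface. World frame = base frame: x ahead of the robot, y to its left, z up, the work surface at z = 0. Lengths are in m, angles in rad, forces in N, time in s.
With the tool pointing down it reaches from about 0.275 to 0.875 m from the base axis. Payload 12.5 kg.
Tool frame: the origin (TCP) lies midway between the tips of the shut fingers; the grasp point (between the pads) lies 19 mm behind it; z points along the fingers, y is the line along which they close (so a half turn about z gives the same grasp; the last joint's range is limited). The gripper opens to 85 mm and grips with 20 to 120 N. Pads are 22 mm wide; open, the fingers measure 114 mm over their backs; the gripper's body (76 mm by 85 mm) begins 54 mm behind the grasp point. The pads swing forward as they close: fully open they stand 13 mm farther back than shut.
Start: joints at [1.12, 0.351, 1.652, -0, 1.139, -0.085], TCP at [0.197, 0.514, 0.231] pointing down, gripper open.
Joint ranges: [-2.75, 2.75], [-0.79, 2.1], [0.01, 2.65], [-1.57, 4.71], [0.07, 3.14], [-2.87, 2.87]. Speed limits (rad/s): [2.22, 2.22, 2.79, 3.14, 3.14, 3.14].

## Interface

Orientations are given as a unit quaternion [x, y, z, w].
In Python, from cell import r gives the robot as it stands. Calls block until the motion is done:
- r.move_to(position, orientation): joint-space move of the TCP to a pose.
- r.move_linear(position, rot=None, vel=0.15): straight line of the TCP; rot=None keeps the orientation; vel is the mean speed in m/s.
- r.set_joints(angles): joint-space move.
- r.set_gripper(opening, squeeze=None): opening from 0.0 (shut) to 1.0 (fully open); squeeze is the grip in N (None keeps the last); returns when the fingers have stopped.
- r.sleep(seconds).
- r.inverse_kinematics(position, orientation): joint angles nearest the present ones, or None.
- r.get_obs(): the state.
- r.get_image(name): name is "side" or "top" or "wrist"; returns a dict with "pixels" (384x512x3 uint8, red, green, blue), "depth" (384x512 float32, m along the optical axis (not along the pixel's ray), 0 where there is no reading), "fx", "fy", "cx", "cy" (pixels), "camera_from_world" (4x4, takes a point from world to camera coordinates); the wrist camera has in their place "mount" (4x4, takes a point from camera to tool coordinates, whose origin is the TCP and whose axes are the flange's). Camera axes: x right, y down, z forward; pixel columns grow to the right and rows downward; lengths in m; the calibration is good to about 2 mm. A picture is of the moment at which its call begins: read the wrist's pose just before it.
A pose or a line that the arm cannot do raises r.PlanningError and nothing moves.
- r.hand_in(): hands the job in; it is judged then, once.
Trained networks look in a picture, given as the dict that the camera call returned (one of the last four; its "shot" number tells which), for a name from the list of things; names that differ only in an ending like _2 or _b are one class to them, and where a whole thing is asked for, a point or a joint stands for the part that bears it (a point fixed in the world has none). Each returns a list of dicts, best first, with "score" (0 to 1); they miss things now and then, are a little off and sometimes report something else, mostly with a low value. They report only what shows in the picture. A call takes as long as a camera call.
- r.find_in(picture, label): "location" ([column, row] as shares, 0 to 1, of the picture: columns of its width, rows of its height, amid what is visible of it).
- r.cut_out(picture, label): "region" (384x512 bool, what is visible of it) and "location" ([column, row] as shares, 0 to 1, of the picture: columns of its width, rows of its height, amid what is visible of it).
- r.landmark_of(picture, label): "location" ([column, row] as shares, 0 to 1, of the picture: columns of its width, rows of its height: a listed point, or the origin of a listed thing).
The state is a dict: "t": time; "q": joint angles; "qvel": joint speeds; "effort": joint torques, N m; "tool_pos": TCP position; "ee_rot": TCP orientation; "contact_force": force on the tool from outside, world axes, zero at the start; "torque": the same for the moment, N m; "opening": opening from 0.0 (shut) to 1.0 (fully open); "finger_force": force on a finger pad.
Only numpy, scipy, OpenCV 4.12 (cv2) and the standard library are available. Lean on these libraries where they do the work, as an engineer would, in place of code of your own. Each camera call takes 0.05 s, during which the arm holds its last target. There are 200 camera calls.

## Task

Stand the plaster model on the bed of the trigger clamp, lengthwise, square and centred between the two jaws, and let go of it. Then pump the clamp's trigger towards its handle, never pushing the moving jaw itself, until the jaw has the model pressed against the fixed jaw and the sprung pad is pushed in by about 10 mm: much less is no grip, 15 mm at any moment cracks the plaster. Finish while still holding the trigger squeezed at that pressure, and leave the other things on the bench where they are.

Things in the scene. Friction and masses are not known exactly. Their poses are not given: they have to be found in the camera images.
- clamp: Trigger clamp fixed to the bench. Origin on the bench under its centre line; x is the clamping direction, from moving jaw to fixed jaw. Aluminium bed x -155 to 175 mm, 100 wide, top at z 12. Grey housing x -124 to -46, 52 wide, up to z 96; black fixed handle upright behind it (x -124 to -108, up to z 172), lever in front of that. Nothing stands beside the bed between the jaws.
- fixed_jaw: Fixed jaw: grey upright plate whose flat face towards the moving jaw lies at clamp x 140 mm; 70 mm wide, top at z 70. This body's origin and axes are those of clamp.
- seat (a point): Point on the bed's top face where the middle of the model's underside goes: clamp x 108, y 0, z 12 mm. A model set there lengthwise stands 4 mm short of the fixed jaw. Axes as the clamp.
- model: Plaster dental model: off-white block 56 mm long (its x), 46 wide (its y), 34 tall, with an arch of teeth on top up to 45 mm; 0.13 to 0.21 kg. Origin: centre of its underside, z up. It goes into the clamp with its x along the clamp's x, either way round; grasp it across its width.
- ram (a joint): Travel of the moving jaw on its toothed bar, m: 0 drawn back, grows towards the fixed jaw, up to 0.09. The pad's face is at clamp x = 30 mm + ram - pad_spring, so it meets a model pressed home (56 mm long) at ram 0.054. Starts at 0 to 0.03; stays where the trigger leaves it (7 N of friction).
- ram_head: Grey head of the moving jaw, 26 by 40 by 40 mm, that carries the sprung pad; it moves with ram. Its centre lies at clamp x = ram - 17 mm, z 36 mm; this body's origin lies at clamp x = ram, y 0, z 0. Do not push it or the pad by hand.
- pad_spring (a joint): How far the sprung pad is pushed in towards the ram head, m: 0 when free, 0.022 at the stop; 1 N per mm, so 0.010 is a 10 N grip. Seen as the gap in front of the head, bridged by a 12 mm steel shank: 24 mm free, 14 mm when pushed in by 10 mm.
- pad: The pad of the moving jaw, a black plate 10 mm thick (x), 50 wide, 40 tall, centre height z 36 mm above the bench. Its origin lies at clamp x = ram - pad_spring, y 0, z 0, which is 30 mm behind its face.
- pad_face (a point): Centre of the pad's flat face, which meets the model; 36 mm above the bench. Axes as the clamp.
- trigger (a joint): Trigger angle, rad: 0 released (lever leans 0.25 towards the jaws), 0.5 squeezed (leans 0.25 to the handle); springs back. A ratchet of 5 mm teeth: after 0 to 5 mm lost, a squeeze drives ram 30 mm per rad, 10 to 15 mm a full stroke, with 2 to 12 N on the lever. The return leaves ram, but under pressure the jaw slips back to 3 to 6 mm of pad_spring when let go.
- lever: Trigger lever, dark steel bar 10 mm thick, 20 wide, 82 long from its pivot, which is this body's origin: clamp x -85, y 0, z 86 mm. Axes as the clamp while released; squeezing moves its top towards clamp -x. Free space on its jaw side above z 100. Over lever and handle, 55 mm above the pivot: 58 mm released, 30 squeezed.
- lever_push (a point): Point on the lever's face that looks towards the jaws, 60 mm from the pivot: push here towards the handle (clamp -x).
- lever_end (a point): Free top end of the lever, on its middle line, 82 mm from the pivot.
- die_stand: Bystander: grey base 50 by 50 by 14 mm with a pinkish upright cylinder 38 mm across, 60 mm tall in all. Origin under its centre. Leave it.
- bowl: Bystander: black rubber mixing bowl, 100 mm across, 60 tall. Origin under its centre. Leave it.
- jar: Bystander: clear lidded jar 56 mm across, 75 tall. Origin under its centre. Leave it.

How it is judged:
On the way, in this order (a step that is already met when the one before it is completed fails the run):
1. the model stands on the bed, centred within 15 mm and square within 10 degrees between the jaws, let go (x of model in the frame of clamp between 0.06 and 0.116 m and y of model in the frame of clamp between -0.015 and 0.015 m and z of model in the frame of clamp between 0.009 and 0.016 m and angle between the x axis of model and the x axis of clamp, either way round below 0.17 rad and angle between model's own z axis and vertical below 0.1 rad and contact force between the fingers and model below 0.3 N), for 0.2 s.
2. the moving jaw presses the model against the fixed jaw (contact force between pad and model above 2 N and contact force between model and fixed_jaw above 2 N and contact force between the fingers and model below 0.3 N), for 0.1 s.
At the end, for the whole second after the job is handed in: The model stands on the bed, untouched by the hand, against the fixed jaw, centred within 15 mm and square within 10 degrees; the pad is pushed in by 7 to 13 mm and presses it with over 5 N, the fixed jaw bears over 4 N; the fingers still hold the trigger in (over 0.06 rad, over 1 N) (value of joint pad_spring between 0.007 and 0.013 m and contact force between pad and model above 5 N and contact force between model and fixed_jaw above 4 N and contact force between the fingers and lever above 1 N and value of joint trigger above 0.06 rad and linear speed of model below 0.01 m/s and x of model in the frame of clamp between 0.105 and 0.116 m and y of model in the frame of clamp between -0.015 and 0.015 m and z of model in the frame of clamp between 0.009 and 0.016 m and angle between the x axis of model and the x axis of clamp, either way round below 0.17 rad and angle between model's own z axis and vertical below 0.1 rad and contact force between the fingers and model below 0.3 N); the arm keeps its last pose, push and grip.
It fails at once if the plaster is crushed: pad pushed in by 15 mm or more (value of joint pad_spring above 0.015 m).
It fails at once if the moving jaw is pushed by hand (over 2 N) instead of by the trigger (contact force between any of the fingers, the arm and ram_head above 2 N).
It fails at once if a bystander is moved by more than 20 mm (distance of any of die_stand, bowl, jar from where it was at the start of the episode above 0.02 m).
It also fails if it takes over 61 s, if anything falls off the work surface, if the arm or the gripper's body presses on something with over 40 N, if the wrist force passes 120 N, or if a joint passes its speed limit or range.

## Working session

There is one attempt and no reset: what is moved stays moved. The work goes in short steps, each a Python script; the robot and the scene stay as the last script left them, time stands still between calls to the robot, and variables do not carry over. Pictures are saved under pics/ and viewed, at most 10 in all, crops included, and the job is handed in when it is done.

```bash
mkdir -p pics; ls; cat > h.py <<'E'
import numpy as np, cv2
from cell import r
def world(p,uv,mount=None):
    """pixel -> world via depth (median 5x5)"""
    u,v=int(uv[0]),int(uv[1])
    d=p["depth"][max(v-2,0):v+3,max(u-2,0):u+3]; d=d[d>0]
    if not len(d): return None
    d=np.median(d)
    c=np.array([(uv[0]-p["cx"])/p["fx"]*d,(uv[1]-p["cy"])/p["fy"]*d,d,1])
    return (np.linalg.inv(p["camera_from_world"])@c)[:3]
def cloud(p,reg):
    v,u=np.nonzero(reg&(p["depth"]>0)); d=p["depth"][v,u]
    c=np.stack([(u-p["cx"])/p["fx"]*d,(v-p["cy"])/p["fy"]*d,d,np.ones_like(d)])
    return (np.linalg.inv(p["camera_from_world"])@c)[:3].T
def tri(ps,uvs):
    A=[]
    for p,(u,v) in zip(ps,uvs):
        M=p["camera_from_world"]; x=(u-p["cx"])/p["fx"]; y=(v-p["cy"])/p["fy"]
        A+= [x*M[2]-M[0], y*M[2]-M[1]]
    A=np.array(A); return np.linalg.lstsq(A[:,:3],-A[:,3],rcond=None)[0]
E
python3 - <<'E'
from h import *
np.set_printoptions(precision=4,suppress=True)
o=r.get_obs(); print(o["t"],o["ee_rot"])
P={n:r.get_image(n) for n in("side","top")}
for n in P: cv2.imwrite(f"pics/{n}.png",P[n]["pixels"][...,::-1])
for n in P: print(n,P[n]["camera_from_world"],P[n]["fx"])
for l in ["model","clamp","fixed_jaw","seat","ram_head","pad_face","lever","lever_push","lever_end","die_stand","bowl","jar"]:
    uv=[]
    for n in P:
        L=r.landmark_of(P[n],l)
        if L: 
            u=np.array(L[0]["location"])*[512,384]; uv.append(u); print(l,n,round(L[0]["score"],2),u, world(P[n],u))
    if len(uv)==2: print("   tri",tri(list(P.values()),uv))
print(r.get_obs()["t"])
E
```

```text
cell.py
pics
0.0 [ 0.1819  0.9833 -0.0006 -0.0002]
side [[ 0.9725 -0.2328 -0.0079 -0.5524]
 [-0.1826 -0.741  -0.6462  0.1311]
 [ 0.1446  0.6299 -0.7631  1.1845]
 [ 0.      0.      0.      1.    ]] 420.45370764393465
top [[-0.0057 -0.9999  0.0085 -0.0879]
 [-0.991   0.0045 -0.1341  0.561 ]
 [ 0.1341 -0.0092 -0.9909  1.0721]
 [ 0.      0.      0.      1.    ]] 408.465449756624
model side 0.85 [241.408  126.4128] [0.5921 0.2803 0.0251]
model top 0.58 [114.2784 183.3984] [0.5934 0.2931 0.0341]
   tri [0.5974 0.3032 0.0044]
clamp side 0.69 [242.5856 221.6832] [ 0.5075 -0.1238  0.0498]
clamp top 0.96 [254.208  214.3104] [ 0.5063 -0.0884  0.0412]
   tri [ 0.5118 -0.0888 -0.0003]
fixed_jaw side 0.55 [238.2848 206.8992] [ 0.5068 -0.071   0.0488]
fixed_jaw top 0.67 [283.1872 209.3952] [ 0.5073 -0.1572  0.1627]
   tri [ 0.4999 -0.1568  0.1629]
seat side 0.67 [235.4176 192.8064] [0.5146 0.0132 0.0089]
seat top 0.71 [217.6    212.8896] [0.5134 0.0126 0.0112]
   tri [0.514  0.0127 0.0094]
ram_head side 0.53 [244.48   224.2944] [ 0.5023 -0.1777  0.114 ]
pad_face side 0.68 [238.4896 206.592 ] [ 0.50
[... 366 characters left out ...]
08 211.584 ] [ 0.502  -0.1604  0.1635]
   tri [ 0.5076 -0.1621  0.1472]
lever_end side 0.52 [244.8896 204.9024] [ 0.5259 -0.0704  0.0513]
lever_end top 0.67 [375.3984 228.096 ] [ 0.4695 -0.4253  0.0037]
   tri [ 0.4647 -0.3146  0.3741]
die_stand side 0.5 [213.9136 139.6992] [0.4913 0.2507 0.0136]
die_stand top 0.7 [123.1872 220.608 ] [0.49   0.2578 0.0575]
   tri [ 0.4947  0.2802 -0.0143]
bowl side 0.61 [249.6    339.9936] [ 0.4564 -0.4244  0.0033]
bowl top 0.8 [375.0912 231.5136] [ 0.46   -0.4237  0.0047]
   tri [ 0.4583 -0.4242  0.0025]
jar side 0.64 [330.3936 316.608 ] [ 0.6457 -0.4331  0.0513]
jar top 0.58 [364.4928 163.8144] [ 0.6402 -0.3871  0.0582]
   tri [ 0.6599 -0.4085 -0.0156]
1.3
```

View pics/side.png

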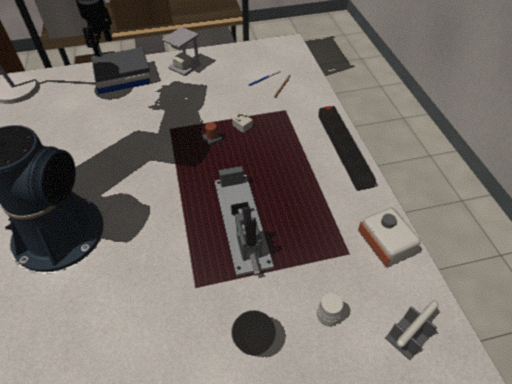

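View pics/top.png

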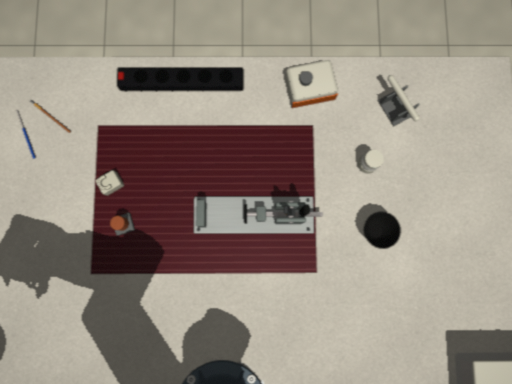

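The side view shows the model at (242,123), the die stand at (211,133) and the clamp running from (230,170) to (255,270). In the top view the model is at (109,183), the bed spans columns 194–315 at row 214, and the fixed jaw is at (201,212). So clamp +x is roughly world +y. Next I'll take wrist close-ups.

```bash
cat >> h.py <<'E'
from scipy.spatial.transform import Rotation as R
def wrist():
    o=r.get_obs(); p=r.get_image("wrist")
    T=np.eye(4); T[:3,:3]=R.from_quat(o["ee_rot"]).as_matrix(); T[:3,3]=o["tool_pos"]
    p["camera_from_world"]=np.linalg.inv(T@p["mount"]); return p
def down(yaw): # tool z down, tool x at world angle yaw
    return (R.from_euler("z",yaw)*R.from_euler("x",np.pi)).as_quat()
E
python3 - <<'E'
from h import *
np.set_printoptions(precision=4,suppress=True)
o=r.get_obs(); M=R.from_quat(o["ee_rot"]).as_matrix(); print(M)
def look(pos,name,labels):
    r.move_to(pos,o["ee_rot"]); p=wrist(); cv2.imwrite(f"pics/{name}.png",p["pixels"][...,::-1])
    for l in labels:
        L=r.landmark_of(p,l)
        if L: u=np.array(L[0]["location"])*[512,384]; print(l,round(L[0]["score"],2),u,world(p,u))
    np.savez(f"{name}.npz",**{k:v for k,v in p.items()}); return p
p=look([.59,.26,.27],"wm",["model","die_stand"])
print(p["mount"])
for c in r.cut_out(p,"model")[:2]:
    C=cloud(p,c["region"]); T=C[(C[:,2]>.025)]
    print(c["score"],len(C),C.min(0),C.max(0),"rect",cv2.minAreaRect(T[:,:2].astype(np.float32)*1000))
p=look([.51,.0,.33],"wc",["seat","fixed_jaw","clamp","pad_face","ram_head","lever","lever_push","lever_end"])
print(r.get_obs()["t"])
E
```

```text
[[-0.9338  0.3577  0.    ]
 [ 0.3577  0.9338  0.    ]
 [-0.      0.     -1.    ]]
model 0.89 [297.1136 148.3008] [0.5958 0.309  0.0327]
die_stand 0.71 [237.312   70.6944] [0.4907 0.2753 0.0589]
[[ 0.0004 -0.9479 -0.3187  0.0806]
 [ 1.      0.0003  0.0004 -0.0012]
 [-0.0003 -0.3187  0.9479 -0.1414]
 [ 0.      0.      0.      1.    ]]
0.77 1852 [ 0.5675  0.2762 -0.0004] [0.6344 0.3476 0.0453] rect ((600.3843383789062, 310.6819763183594), (46.134674072265625, 55.98406219482422), 31.539901733398438)
seat 0.82 [267.8784 146.304 ] [0.5164 0.0142 0.0107]
clamp 0.91 [193.8944 167.8848] [ 0.5032 -0.0934  0.0367]
pad_face 0.75 [217.1904 164.8896] [ 0.5109 -0.0608  0.0373]
ram_head 0.59 [200.8064 165.3888] [ 0.5074 -0.0893  0.0114]
lever 0.74 [126.4128 207.5904] [ 0.5079 -0.1714  0.1092]
lever_push 0.73 [120.0128 222.2976] [ 0.5109 -0.1599  0.1566]
lever_end 0.96 [116.7872 222.1056] [ 0.5081 -0.1596  0.1623]
4.7417
```

```bash
python3 - <<'E'
from h import *
np.set_printoptions(precision=4,suppress=True)
a=cv2.imread("pics/wm.png");b=cv2.imread("pics/wc.png")
cv2.imwrite("pics/both.png",cv2.resize(np.vstack([a,b]),(400,600)))
p=dict(np.load("wc.npz")); C=cloud(p,np.ones((384,512),bool))
box=(abs(C[:,0]-.512)<.09)&(C[:,1]>-.28)&(C[:,1]<.12); C=C[box]
bed=C[(C[:,2]>.008)&(C[:,2]<.016)]; print("bed",np.median(bed[:,2]),bed.min(0),bed.max(0),cv2.minAreaRect(bed[:,:2].astype(np.float32)*1000))
# fixed jaw
j=C[(C[:,1]>.02)&(C[:,2]>.064)&(C[:,2]<.075)]; print("jawtop",j.min(0),j.max(0),cv2.minAreaRect(j[:,:2].astype(np.float32)*1000))
# pad / head tops
for lo,hi,n in((.05,.06,"pad/head top"),):
    k=C[(C[:,1]>-.11)&(C[:,1]<.0)&(C[:,2]>lo)&(C[:,2]<hi)]
    h,e=np.histogram(k[:,1],bins=np.arange(-.11,.0,.003)); print(n,list(zip(e.round(3),h)))
pad=C[(abs(C[:,2]-.055)<.004)&(C[:,1]>-.075)&(C[:,1]<0)];print("padtop",pad.min(0),pad.max(0))
E
```

```text
bed 0.010700479200084045 [ 0.4603 -0.253   0.008 ] [0.5612 0.0772 0.016 ] ((510.7606506347656, -88.02064514160156), (330.1929626464844, 100.19239044189453), 89.81586456298828)
jawtop [0.4762 0.0419 0.0641] [0.5462 0.064  0.0715] ((511.2255859375, 52.99353790283203), (22.065279006958008, 69.9910888671875), 89.95951080322266)
pad/head top [(np.float64(-0.11), np.int64(58)), (np.float64(-0.107), np.int64(64)), (np.float64(-0.104), np.int64(60)), (np.float64(-0.101), np.int64(60)), (np.float64(-0.098), np.int64(68)), (np.float64(-0.095), np.int64(19)), (np.float64(-0.092), np.int64(0)), (np.float64(-0.089), np.int64(0)), (np.float64(-0.086), np.int64(0)), (np.float64(-0.083), np.int64(0)), (np.float64(-0.08), np.int64(0)), (np.float64(-0.077), np.int64(0)), (np.float64(-0.074), np.int64(0)), (np.float64(-0.071), np.int64(46)), (np.float64(-0.068), np.int64(76)), (np.float64(-0.065), np.int64(80)), (np.float64(-0.062), np.int64(66)), (np.float64(-0.059), np.int64(0)), (np.float64(-0.056), np.int64(0)), (np.float64(-0.053), np.int64(0)), (np.float64(-0.05), np.int64(0)), (np.float64(-0.047), np.int64(0)), (np.float64(-0.044), np.int64(0)), (np.float64(-0.041), np.int64(0)), (np.float64(-0.038), np.int64(0)), (np.float64(-0.035), np.int64(0)), (np.float64(-0.032), np.int64(0)), (np.float64(-0.029), np.int64(0)), (np.float64(-0.026), np.int64(0)), (np.float64(-0.023), np.int64(0)), (np.float64(-0.02), np.int64(0)), (np.float64(-0.017), np.int64(0)), (np.float64(-0.014), np.int64(0)), (np.float64(-0.011), np.int64(0)), (np.float64(-0.008), np.int64(0)), (np.float64(-0.005), np.int64(0))]
padtop [ 0.486  -0.0704  0.051 ] [ 0.5352 -0.0599  0.0567]
```

View pics/both.png

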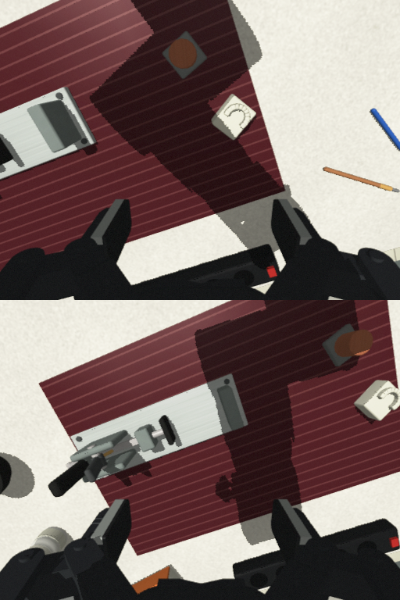

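The first wrist view (top half of the picture) shows the model at about (232,115). In the second, the clamp has the fixed jaw at (232,400) and the pad at (168,430). The measurements agree with the text:

| Item | Measured |
|---|---|
| Model rectangle | 46.1 × 56.0 mm at (0.600, 0.311), long axis at 121.5° |
| Bed | 330 × 100 mm, z ≈ 11 mm, giving clamp origin (0.511, -0.098) with x along world +y |
| Fixed jaw face | y = 0.042, as expected from the bed |
| Ram | about 8 mm |

Now I'll grasp and place the model.

```bash
python3 - <<'E'
from h import *
np.set_printoptions(precision=4,suppress=True)
q=down(np.radians(121.5)); x,y=.6004,.3107
r.move_to([x,y,.12],q); r.set_gripper(.8,40)
r.move_linear([x,y,.004],vel=.1); r.set_gripper(0,40)
o=r.get_obs(); print(o["opening"],o["finger_force"],o["tool_pos"],o["t"])
r.move_linear([x,y,.12],vel=.15)
# object height below tool after lift is as grasped; check in wrist view
o=r.get_obs(); print(o["opening"],o["contact_force"])
p=wrist(); cv2.imwrite("pics/lift.png",p["pixels"][...,::-1])
r.move_to([.511,.010,.13],down(np.radians(90)))
p=wrist(); c=r.cut_out(p,"model"); s=r.get_image("side"); t=r.get_image("top")
if c: C=cloud(p,c[0]["region"]); print(c[0]["score"],C.min(0),C.max(0))
for P,n in((s,"side"),(t,"top")):
    c=r.cut_out(P,"model")
    if c: C=cloud(P,c[0]["region"]); print(n,c[0]["score"],np.percentile(C,[2,98],axis=0))
cv2.imwrite("pics/held.png",np.vstack([p["pixels"][...,::-1],cv2.resize(s["pixels"][100:300,150:410,::-1],(512,384))])[::1,::1])
i=cv2.imread("pics/held.png"); cv2.imwrite("pics/held.png",cv2.resize(i,(400,600)))
print(r.get_obs()["t"])
E
```

```text
0.5316288071352459 42.28733003139496 [0.6007 0.3109 0.0047] 8.125
0.537043504832996 [-0.3466  0.4468 -1.5712]
0.92 [ 0.4583 -0.1574 -0.0014] [0.568  0.0393 0.1704]
side 0.74 [[ 0.4895 -0.0183  0.129 ]
 [ 0.5332  0.0304  0.17  ]]
top 0.28 [[ 0.4849 -0.1171  0.0093]
 [ 0.5274 -0.0568  0.059 ]]
10.6
```

View pics/held.png

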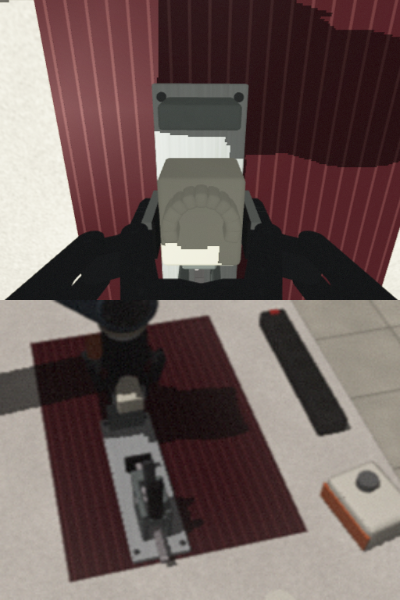

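The model is held squarely at (202,210) above the bed. The side cloud puts its top at z = 0.170, so its underside is at about 0.125, as expected. Now I'll set it down.

```bash
python3 - <<'E'
from h import *
np.set_printoptions(precision=4,suppress=True)
r.move_linear([.511,.010,.030],vel=.12)
z=.020
for z in (.020,.0185,.0175,.0165,.0155):
    r.move_linear([.511,.010,z],vel=.05); f=r.get_obs()["contact_force"][2]; print(z,f)
    if f>2: break
r.set_gripper(.8); r.sleep(.2)
r.move_linear([.511,.010,.16],vel=.15)
p=wrist(); c=r.cut_out(p,"model")[0]; C=cloud(p,c["region"]); T=C[(C[:,2]>.036)&(C[:,2]<.065)]
print(c["score"],np.percentile(C[:,2],[1,99]),cv2.minAreaRect(T[:,:2].astype(np.float32)*1000))
s=wrist()
o=r.get_obs(); print(o["t"],o["contact_force"])
cv2.imwrite("pics/placed.png",p["pixels"][...,::-1])
E
```

```text
0.02 -1.9107430827996876
0.0185 -1.6057828077954048
0.0175 -1.8338932047244716
0.0165 1.573165106843649
0.0155 19.202175075361026
0.94 [0.011  0.0562] ((512.3882446289062, 10.000934600830078), (46.01612854003906, 54.36829376220703), 0.2310323417186737)
14.75 [ 0.832  -0.197   0.2299]
```

View pics/placed.png

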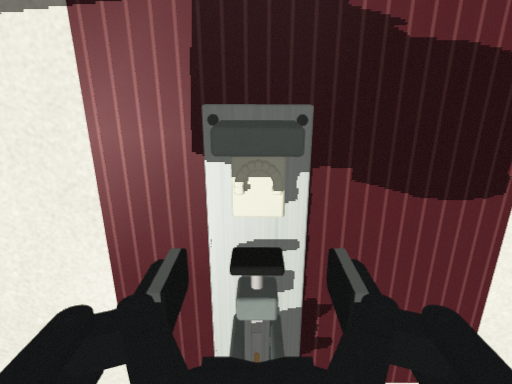

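The model stands square on the bed at (258,185), centred at (0.512, 0.010) and let go. The pad is still drawn back at (257,262). Now the first two strokes, logging force.

```bash
cat >> h.py <<'E'
X,ZP=.511,.128
def fy(): return r.get_obs()["contact_force"][1]
def stroke(y0,y1,step,fmax=30,vel=.08,log=True):
    y=y0; L=[]
    while y>y1+1e-6:
        y=max(y-step,y1); r.move_linear([X,y,ZP],vel=vel); o=r.get_obs(); L.append((round(o["tool_pos"][1]*1000,1),round(o["contact_force"][1],1)))
        if abs(L[-1][1])>fmax: break
    if log: print(*L)
    return y
def ram():
    """pad face and head front (clamp x, mm) from the wrist camera"""
    p=wrist(); C=cloud(p,np.ones((384,512),bool)); x=(C[:,1]+.098)*1000
    m=(abs(C[:,0]-.511)<.018)&(abs(C[:,2]-.055)<.005)&(x>-35)
    h,e=np.histogram(x[m],bins=np.arange(-35,150,1.)); g=e[:-1][h>1]
    print("tops x:",[(a[0],a[-1]+1) for a in np.split(g,np.nonzero(np.diff(g)>3)[0]+1)] if len(g) else None); return p
E
python3 - <<'E'
from h import *
r.set_gripper(0.); r.move_to([X,-.125,.16],down(np.pi/2)); r.move_linear([X,-.125,ZP]); print(fy(),r.get_obs()["t"])
stroke(-.138,-.178,.004); print(r.get_obs()["t"])
r.move_linear([X,-.138,ZP]); stroke(-.138,-.178,.01)
r.move_linear([X,-.13,ZP]); r.move_linear([X,-.125,.16]); r.move_to([X,.01,.17],down(np.pi/2)); p=ram()
print(r.get_obs()["t"]); cv2.imwrite("pics/two.png",p["pixels"][...,::-1])
E
```

```text
-0.1737211080051922 16.3667
(np.float64(-142.7), np.float64(1.5)) (np.float64(-146.0), np.float64(1.1)) (np.float64(-149.9), np.float64(4.2)) (np.float64(-153.9), np.float64(4.5)) (np.float64(-158.0), np.float64(4.6)) (np.float64(-162.1), np.float64(4.7)) (np.float64(-166.1), np.float64(6.2)) (np.float64(-169.8), np.float64(5.1)) (np.float64(-173.8), np.float64(4.9)) (np.float64(-177.7), np.float64(6.5))
18.9833
(np.float64(-149.0), np.float64(2.8)) (np.float64(-158.5), np.float64(4.2)) (np.float64(-168.4), np.float64(5.2)) (np.float64(-177.7), np.float64(7.2))
tops x: [(np.float64(56.0), np.float64(67.0)), (np.float64(105.0), np.float64(134.0))]
21.9833
```

View pics/two.png

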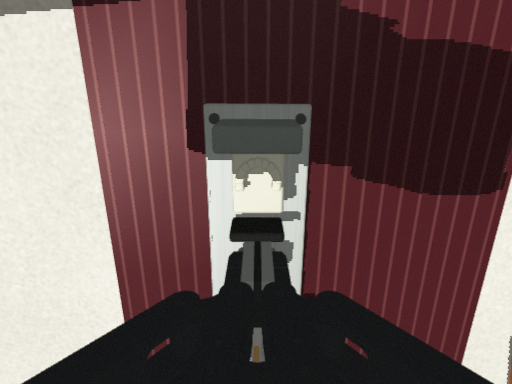

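The pad face is at clamp x 67 (row 240, spring free), so ram ≈ 37 mm after two strokes. The model is still at rest. One more full stroke reaches at most 52 mm, still short of 54, so it is safe.

```bash
python3 - <<'E'
from h import *
r.move_to([X,-.125,.16],down(np.pi/2)); r.move_linear([X,-.138,ZP])
stroke(-.138,-.178,.004)
t=r.get_image("top"); s=r.get_image("side")
cv2.imwrite("pics/ts.png",np.vstack([cv2.resize(t["pixels"][185:240,185:325,::-1],(700,275)),cv2.resize(s["pixels"][150:290,190:290,::-1],(230,322)).copy() if 0 else cv2.resize(s["pixels"][160:224,190:330,::-1],(700,320))]))
r.move_linear([X,-.13,ZP]); r.move_linear([X,-.125,.16]); r.move_to([X,.01,.17],down(np.pi/2)); p=ram()
print(r.get_obs()["t"])
E
```

```text
(np.float64(-142.0), np.float64(-0.8)) (np.float64(-146.0), np.float64(0.7)) (np.float64(-149.8), np.float64(4.4)) (np.float64(-153.8), np.float64(3.8)) (np.float64(-157.9), np.float64(4.9)) (np.float64(-162.1), np.float64(5.2)) (np.float64(-166.2), np.float64(4.3)) (np.float64(-169.8), np.float64(5.8)) (np.float64(-173.8), np.float64(5.7)) (np.float64(-177.7), np.float64(4.7))
tops x: [(np.float64(45.0), np.float64(47.0)), (np.float64(71.0), np.float64(81.0)), (np.float64(105.0), np.float64(134.0))]
27.05
```

View pics/ts.png

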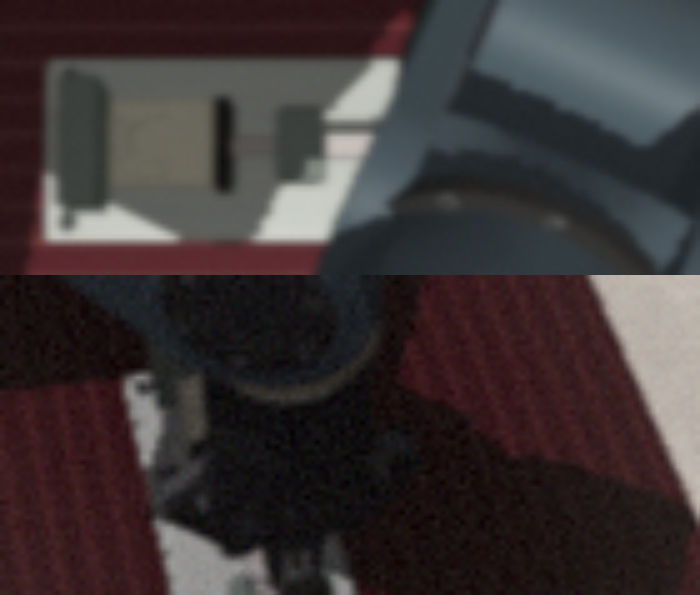

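In the top view the pad (cols 217–233) has just reached the model, and the head (278–320) still has the full gap. Ram ≈ 51, so another 13 mm gives a 10 mm squeeze, and even a full stroke (15 mm at most) stays at about 12 mm. I'll do the final stroke in small steps, measuring the head-to-pad spacing from the top camera's depth.

```bash
cat >> h.py <<'E'
def gap():
    p=r.get_image("top"); C=cloud(p,np.ones((384,512),bool)); x=(C[:,1]+.098)*1000
    m=(abs(C[:,0]-.511)<.022)&(abs(C[:,2]-.055)<.007)
    b=np.bincount
    h=x[m&(x>5)&(x<62)]; q=x[m&(x>63)&(x<95)]
    return h.mean().round(2),len(h),q.mean().round(2),len(q),(42-(q.mean()-h.mean())).round(2),p
E
python3 - <<'E'
from h import *
r.move_to([X,-.125,.16],down(np.pi/2)); r.move_linear([X,-.138,ZP])
y=-.138
for y2 in [-.147,-.151,-.155,-.158,-.161,-.164,-.166]:
    stroke(y,y2,abs(y2-y),log=False); y=y2; o=r.get_obs(); print(y,o["tool_pos"][1].round(4),o["contact_force"][1].round(2),gap()[:5])
print(o["t"])
E
```

```text
-0.147 -0.147 4.07 (np.float64(44.69), 25, np.float64(79.58), 77, np.float64(7.1))
-0.151 -0.1507 4.78 (np.float64(44.28), 67, np.float64(80.76), 59, np.float64(5.52))
-0.155 -0.1548 4.59 (np.float64(43.05), 114, np.float64(81.21), 70, np.float64(3.84))
-0.158 -0.1577 4.83 (np.float64(42.12), 133, np.float64(81.26), 68, np.float64(2.85))
-0.161 -0.1607 6.13 (np.float64(43.31), 146, np.float64(82.11), 74, np.float64(3.19))
-0.164 -0.1638 4.52 (np.float64(43.55), 147, np.float64(81.12), 65, np.float64(4.43))
-0.166 -0.1657 6.16 (np.float64(43.67), 145, np.float64(81.45), 72, np.float64(4.22))
30.1
```

```bash
python3 - <<'E'
from h import *
def F():
    v=[]
    for _ in range(6): v.append(fy()); r.sleep(.03)
    return np.mean(v).round(2)
y=-.166; print(F())
for y2 in [-.168,-.170,-.172]:
    stroke(y,y2,.01,log=False,vel=.03); y=y2; g=gap(); print(y,r.get_obs()["tool_pos"][1].round(4),F(),g[:5])
p=g[5]; cv2.imwrite("pics/g.png",cv2.resize(p["pixels"][190:236,190:290,::-1],(800,368),interpolation=cv2.INTER_NEAREST))
print(r.get_obs()["t"])
E
```

```text
6.69
-0.168 -0.1674 6.47 (np.float64(45.89), 147, np.float64(81.61), 69, np.float64(6.29))
-0.17 -0.169 9.23 (np.float64(46.05), 147, np.float64(82.04), 74, np.float64(6.01))
-0.172 -0.171 9.29 (np.float64(46.32), 146, np.float64(81.61), 69, np.float64(6.7))
31.85
```

View pics/g.png

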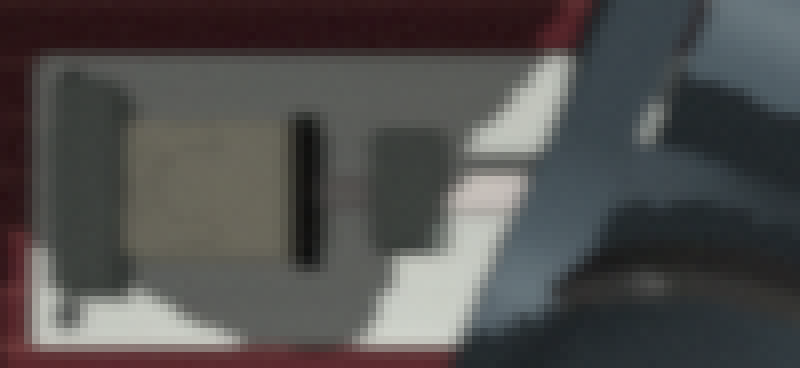

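The model is flush with the fixed jaw (col 125). The gap between pad (edge 322) and head (edge 372) is about 6.3 px ≈ 16.6 mm, so the spring is in by about 7 mm, in line with the 6.3–6.7 mm from depth. A bit more is needed.

```bash
cat >> h.py <<'E'
def edge(p):
    """gap pad-rear to head-front from grey profile, mm (subpixel, half-level crossings)"""
    P=p["pixels"][190:236,190:290].astype(float).mean(2)
    a=np.r_[P[17:21],P[26:30]].mean(0); f=np.interp(np.arange(30,60,.05),np.arange(100),a); x=np.arange(30,60,.05)
    i=f[:300].argmin(); bg=f[i:i+160].max(); k=i+f[i:i+160].argmax()
    e1=x[i+np.argmax(f[i:]>(f[i]+bg)/2)]; hd=f[k:k+120].min(); e2=x[k+np.argmax(f[k:]<(hd+bg)/2)]
    return round((e2-e1)*1.085/p["fx"]*1000,2)
E
python3 - <<'E'
from h import *
def F(): 
    v=[]
    for _ in range(6): v.append(fy()); r.sleep(.03)
    return np.mean(v).round(2)
y=-.172; g=gap(); print(edge(g[5]))
for y2 in [-.174,-.1755,-.177]:
    stroke(y,y2,.01,log=False,vel=.03); y=y2; g=gap(); print(y,r.get_obs()["tool_pos"][1].round(4),F(),g[:5],edge(g[5]))
p=g[5]; cv2.imwrite("pics/g2.png",cv2.resize(p["pixels"][190:236,190:290,::-1],(800,368),interpolation=cv2.INTER_NEAREST))
print(r.get_obs()["t"])
E
```

```text
15.27
-0.174 -0.173 9.69 (np.float64(48.47), 145, np.float64(81.43), 70, np.float64(9.04)) 14.74
-0.1755 -0.1745 9.51 (np.float64(48.71), 147, np.float64(81.61), 69, np.float64(9.1)) 13.95
-0.177 -0.1761 9.09 (np.float64(48.87), 147, np.float64(82.31), 76, np.float64(8.56)) 13.81
33.4
```

View pics/g2.png

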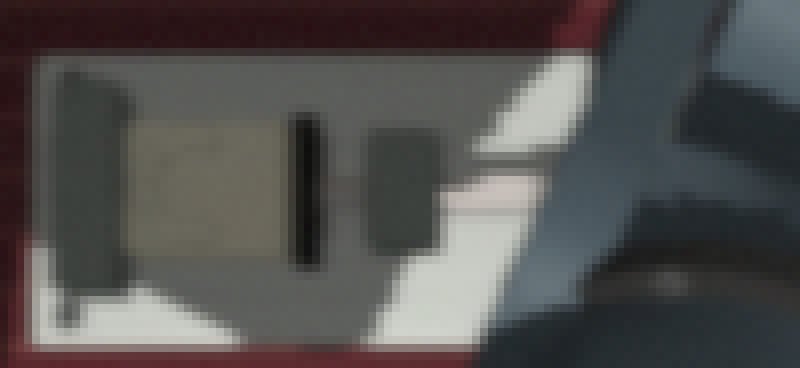

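The head-to-pad gap is now 13.8 mm by edges (spring ≈ 10.2 mm) and the spring reads about 9 mm by depth centroids. Lever force is steady at about 9 N, and the model is square and flush with the jaw. I'll hand in while holding.

```bash
python3 - <<'E'
from h import *
r.sleep(.5); g=gap(); print(fy(),g[:5],edge(g[5])); print(r.hand_in())
E
```

```text
8.720501542687973 (np.float64(48.7), 146, np.float64(81.61), 70, np.float64(9.09)) 13.55
the job is handed in; nothing more can be done
None
```

The job is handed in with the trigger still held at about 9 N: the model is square against the fixed jaw and the pad is pushed in by about 9–10 mm, though the hand-in call did not report a verdict.

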